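# Step the day reminder to the red face and clip its button guard on

### The job

Press the green button of the white day reminder, full strokes with a full release between them, until the red face of its drum lies uppermost in the window; turn the drum by the button only. Then set the orange guard over the button and push it straight down until both grey snap hooks click over it, and let go. Leave the bottle, the jar and the mug where they stand.

Things in the scene. Friction and masses are not known exactly. Their poses are not given: they have to be found in the camera images.
- reminder: White medicine day reminder, a box 116 (x) x 150 (y) x 85 mm high, fixed to the worktop; its place and heading vary. Origin: centre of its underside; x points to its back, y to its left (the drum side), z up. The window of the drum (36 x 56 mm) lies in the left part of the flat top, the green button and the two hooks in the right part.
- mark (a point): Centre of the drum's uppermost face in the window, fixed in the housing at x 0, y +32, z 81 mm of the reminder; two small red diamonds on the top stand on either side of it.
- red_face (a point): Centre of the drum's red face, 34 mm from the drum's level axis (which runs along the reminder's y through y +32, z 47 mm of the reminder); coincides with mark when the red face is uppermost. It comes up to the mark from the back (+x) side as the button is pressed.
- drum: Seven-faced drum: one face red, six white with 1 to 6 blue dots. Each full press turns it one face (0.898 rad) on, in the order 1, 2 ... 6, red, 1; its uppermost part moves towards the reminder's front. A detent holds it face up between presses. It does not step back: if passed, go round again. 2 to 5 dots are up at the start. Origin on its axis; z points to the red face.
- button_top (a point): Centre of the top of the round green step button (34 mm across), 27 mm above the reminder's top (112 mm above the worktop) when up; it moves with the button.
- button (a joint): Travel of the button in m: 0 up, 0.0175 fully down at its firm stop, which is a full press. A spring lifts it again when released; pressing takes up to about 5 N. It must come fully up before the next press catches.
- guard: Loose orange button guard, about 70 g: hollow cap open below, 62 (x) x 52 (y) x 36 mm high, a flange at the foot of its front and back (80 mm over both, 26 wide, 5 thick), on top a grip rib 14 mm thick (x), 44 long (y), reaching up to 66 mm. Origin: centre of its underside. Stands left or right of the reminder. Same after a half turn. Clipped on, its x lies along the reminder's x.
- guard_grip (a point): Point to grip on the guard's rib, 57 mm above its underside; fingers close along the guard's x.
- guard_seat (a point): Centre of the guard's seat on the reminder's top (x 0, y -36, z 85 mm of the reminder), under the button; the guard's origin lies here when it is clipped on.
- hook_front (a joint): Springy grey snap hook 20 mm wide, at the front of the seat (44 mm from its centre, 22 mm high, its top slopes down and inward). Angle in rad: 0 upright, grows outward; about 0.1 while the flange slides past, then it springs back to 0 over it. Pushing the guard past both hooks takes about 8 to 14 N.
- hook_back (a joint): The like hook at the back of the seat, mirrored.
- soap_bottle: Green glass bottle, 51 x 79 x 237 mm high, loose; it stands close to the left or the right side of the reminder, its centre about 115 mm from the button's centre on the right, or 165 mm on the left. Origin: centre of its underside.
- coffee_jar: Clear jar of dark powder with a white lid, 72 mm across, 161 mm high, loose; on the other side of the reminder from the bottle. Origin: centre of its underside.
- mug: Cream mug with a handle, 78 x 116 x 101 mm high, loose; in the place opposite to the guard's, left or right of the reminder. Origin: middle of its underside's extent.
Things that resemble listed ones, but are neither listed nor needed, are in the scene too. Leave any purple look-alike of the reminder alone. What is shaped like the guard but turquoise is not meant.

How it is judged:
By the outcome, as a careful person would: the job done as asked, in the order asked, and still so for the second after the job is handed in, with the robot touching nothing.
It also fails if it takes over 62 s, if anything falls off the work surface, if the arm or the gripper's body presses on something with over 40 N, if the wrist force passes 120 N, or if a joint passes its speed limit or range.

### The arm

A 6-joint arm with a two-finger parallel gripper is mounted at the origin on a cart in front of the work surface, level with it; the furniture and walls round the work are solid. World frame = base frame: x ahead of the robot, y to its left, z up, the work surface at z = 0. Lengths are in m, angles in rad, forces in N, time in s.
With the tool pointing down it reaches from about 0.35 to 0.775 m from the base axis. Payload 7.3 kg.
Tool frame: the origin (TCP) lies at the very end of the fingers, on their centre line; the grasp point (between the pads) lies 19 mm behind it; z points along the fingers, y is the line along which they close (so a half turn about z gives the same grasp; the last joint's range is limited). The gripper opens to 92 mm and grips with 3 to 60 N. Pads are 19 mm wide; open, the fingers measure 130 mm over their backs; the gripper's body (75 mm by 190 mm) begins 47 mm behind the grasp point.
Start: joints at [-1.401, 0.342, 1.524, -0, 1.275, -0.146], TCP at [0.163, -0.499, 0.227] pointing down, gripper open.
Joint ranges: [-2.53, 2.53], [-0.77, 2.02], [0.04, 2.7], [-1, 4.14], [0.28, 2.66], [-3.11, 3.11]. Speed limits (rad/s): [2.57, 2.57, 3.14, 3.14, 3.14, 3.14].

### API

Orientations are given as [roll, pitch, yaw] about the fixed x, y, z axes, in that order (R = Rz(yaw) Ry(pitch) Rx(roll)).
In Python, from cell import robot, read_camera, get_calibration gives the robot as it stands. The module is installed in compiled form; this text tells all that it offers.
- The arm moves only by the tool send_rows, never from a script. Its argument "plan" is a list of rows, each a list of 2 entries, a list of its own where there are three numbers: the shift along the tool's x, y, z as a fraction of full scale, then the turn, a rotation vector about the tool's x, y, z as a fraction of full scale. A call has exactly 10 rows; each row shifts and turns the commanded pose from where the row before left it, along the tool's axes as they then stand; what a row does not reach is not made up. Full scale, the value 1, is 0.025 m for a shift and 90 degrees for a turn. A row lasts 1/8 s, in which the tool goes at most 62.5 mm and 10.7 degrees, less where a joint would pass 70% of its speed; a pose out of reach is approached as far as the arm can. A call with a number of a shift or a turn outside -1 to 1 is refused whole. A call with a gripper value outside its range is refused whole. "gripper" is the opening, from -1 (shut) to 1 (fully open), so that 0 is half open, set as the call begins (left out, the last holds). The fingers move at their own pace and stop on an object; "force" is the grip in N (left out, the last holds). Time passes only in rows, so rows that do not move let the fingers close, or fill a call up. It gives the time, the measured TCP pose, the force, the opening and the grip force at its end, in the units of the state.
- robot.observe(): the state, without advancing time (a new reading comes with each control period).
- read_camera(name): name is "side" or "top" or "wrist"; returns (picture, depth): 384x512x3 uint8, blue, green, red; 384x512 float32, m along the optical axis (not along the pixel's ray), 0 where there is no reading.
- get_calibration(name): a dict with "intrinsics" (3x3 intrinsics, pixels), "rvec" (rotation vector, rad) and "tvec" (3), from world to camera coordinates, as OpenCV has them. Camera axes: x right, y down, z forward; pixel columns grow to the right and rows downward; lengths in m; the calibration is good to about 2 mm. A picture is of the moment at which its call begins: read the wrist's pose just before it. get_calibration takes no time and is no camera call; for the wrist camera it gives the pose at the moment of the call.
- robot.hand_in(): hands the job in; it is judged then, once.
The state is a dict: "time": time; "qpos": joint angles; "qvel": joint speeds; "joint_efforts": joint torques, N m; "tool_pos": TCP position; "tool_rot": TCP orientation; "contact_force": force on the tool from outside, world axes, zero at the start; "torque": the same for the moment, N m; "opening": finger opening in m; "grip_force": force on a finger pad.
Only numpy, scipy, OpenCV 4.12 (cv2) and the standard library are available. Lean on these libraries where they do the work, as an engineer would, in place of code of your own. Each camera call takes 0.05 s, during which the arm holds its last target. There are 200 camera calls.

## Working session

There is one attempt and no reset: what is moved stays moved. The work goes in short steps, Python scripts to look and compute and a tool call to move; the robot and the scene stay as the last step left them, time stands still between calls to the robot, and variables do not carry over. Pictures are saved under pics/ and viewed, at most 10 in all, crops included, and the job is handed in when it is done.

Besides the shell and the picture viewer there is one more tool, called after "Request:" as name(argument=value, ...) on one line, values as JSON. send_rows: Moves the arm, as the interface text tells. Shift numbers are shares of 0.025 m and turn numbers shares of 90 degrees, none past 1 either way. Its arguments: {"type":"object","properties":{"plan":{"type":"array"},"gripper":{"type":"number"},"force":{"type":"number"}},"required":["plan"]}

```bash
mkdir -p pics; cat > h.py <<'E'
import numpy as np, cv2
from cell import robot, read_camera, get_calibration
def shot(n):
    c=get_calibration(n); im,d=read_camera(n)
    K=np.array(c["intrinsics"],float);R=cv2.Rodrigues(np.array(c["rvec"],float))[0];t=np.array(c["tvec"],float).ravel()
    v,u=np.mgrid[:384,:512]
    r=np.stack([(u-K[0,2])/K[0,0],(v-K[1,2])/K[1,1],np.ones_like(u,float)],-1)
    P=(r*d[...,None]-t)@R
    return im,d,P,K,R,t
def ray(K,R,t,u,v,z):
    r=np.array([(u-K[0,2])/K[0,0],(v-K[1,2])/K[1,1],1])@R; o=-R.T@t
    return o+r*(z-o[2])/r[2]
E
python3 - <<'E'
from h import *
a=shot("top");b=shot("side")
cv2.imwrite("pics/a.png",a[0]);cv2.imwrite("pics/b.png",b[0])
np.savez("ab.npz",ta=a[0],tP=a[2],sa=b[0],sP=b[2])
print(-a[4].T@a[5],-b[4].T@b[5],robot.observe())
E
```

```text
[-0.14709529  0.08502925  1.72980646] [-0.06912844  0.86602317  0.546868  ] {'time': 0.1, 'qpos': array([-1.40096623e+00,  3.42656074e-01,  1.52489273e+00, -1.47101508e-05,
        1.27537451e+00, -1.45999863e-01]), 'qvel': array([-0.00012356, -0.00265119, -0.00132524, -0.00147311,  0.00059299,
       -0.00093104]), 'joint_efforts': array([ 7.39341267e-04, -4.32005489e+01, -2.44695157e+01,  7.18560931e-02,
        5.26295824e-02, -4.97300948e-05]), 'tool_pos': array([ 0.16302628, -0.4986861 ,  0.22612292]), 'tool_rot': array([-3.14027410e+00, -1.79669396e-04,  3.15834130e-01]), 'contact_force': array([ 0.7219638 ,  0.1225981 , -0.65632657]), 'torque': array([ 0.01207611, -0.0007452 , -0.01412975]), 'grip_force': 0.0, 'opening': 0.09136489277309638}
```

View pics/a.png

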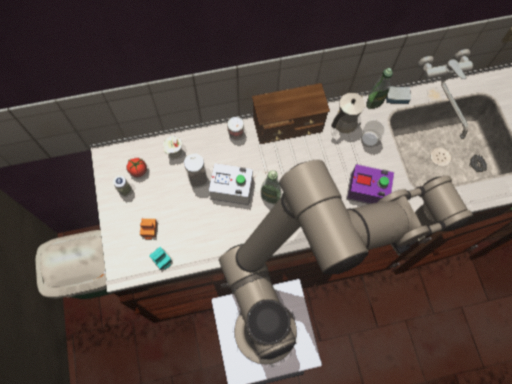

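View pics/b.png

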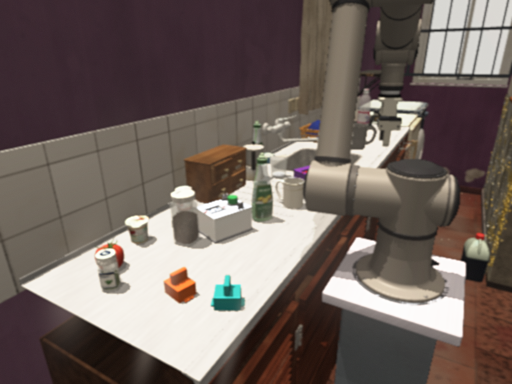

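Top view: reminder at (231,183) with green button at (241,180), bottle at its right (271,187), jar at its left (195,170). The orange guard is at (148,228), the turquoise one at (160,259). The side view shows the guard at (180,285).

```bash
python3 - <<'E'
from h import *
z=np.load("ab.npz")
for n in "ts":
    im=z[n+"a"];P=z[n+"P"];H=cv2.cvtColor(im,cv2.COLOR_BGR2HSV);h,s,v=H[...,0],H[...,1],H[...,2]
    ok=np.isfinite(P).all(-1)&(P[...,2]>0.004)&(P[...,2]<0.3)
    def rep(name,m):
        p=P[m]
        if len(p)<5: print(n,name,len(p));return
        r=cv2.minAreaRect((p[:,:2]*1000).astype(np.float32))
        print(n,name,len(p),"med",np.median(p,0).round(4),"zmax",p[:,2].max().round(3),"rect",np.round(r[0],1),np.round(r[1],1),round(r[2],1))
    rep("orange",ok&(h>5)&(h<14)&(s>190)&(v>120)&(P[...,1]>.2)&(P[...,0]<.35))
    rep("orangerib",ok&(h>5)&(h<14)&(s>190)&(v>120)&(P[...,1]>.2)&(P[...,0]<.35)&(P[...,2]>.055))
    rep("button",ok&(h>50)&(h<75)&(s>130)&(abs(P[...,2]-.112)<.012)&(P[...,1]>-.1))
    rep("boxtop",ok&(abs(P[...,2]-.085)<.006)&(s<60)&(abs(P[...,0]-.5)<.3)&(P[...,1]>-0.05)&(P[...,1]<.3))
    for k,(a,b) in {"bottle":(271,187),"jar":(195,170),"box":(231,183),"btn":(241,180),"guard":(148,228)}.items():
        if n=="t": print(k,P[b,a].round(3))
E
```

```text
t orange 0
t orangerib 0
t button 18 med [ 0.527  -0.0323  0.1136] zmax 0.122 rect [527.2 -31.4] [21.4 12.9] 48.5
t boxtop 821 med [0.548  0.0176 0.0852] zmax 0.091 rect [628.3  86.1] [326.4 271.8] 0.2
bottle [ 0.455 -0.125  0.155]
jar [0.573 0.122 0.16 ]
box [0.524 0.005 0.096]
btn [ 0.522 -0.031  0.11 ]
guard [0.44  0.33  0.041]
s orange 0
s orangerib 0
s button 28 med [ 0.5237 -0.0187  0.1104] zmax 0.113 rect [524.7 -21.5] [22.8 20. ] 30.0
s boxtop 683 med [0.5489 0.0298 0.0841] zmax 0.091 rect [627.9  55.9] [211.5 323.8] 90.0
```

Request:
send_rows(plan=[[[0, 0, -1], [0, 0, -0.114]], [[0, 0, -1], [0, 0, -0.114]], [[0, 0, -1], [0, 0, -0.114]], [[0, 0, -1], [0, 0, -0.114]], [[0, 0, -1], [0, 0, -0.114]], [[0, 0, -1], [0, 0, -0.114]], [[0, 0, -1], [0, 0, -0.114]], [[0.5, 1, 0], [0, 0, 0]], [[0.5, 1, 0], [0, 0, 0]], [[0.5, 1, 0], [0, 0, 0]]], gripper=-1)

```text
time: 1.35
tool_pos: [0.2388, -0.4611, 0.4013]
tool_rot: [-3.141, -0.001, 1.569]
contact_force: [1.2, 0.0, -0.6]
opening: 0.0008
grip_force: 0.0
```

Request:
send_rows(plan=[[[1, 1, 0], [0, 0, 0]], [[1, 1, 0], [0, 0, 0]], [[1, 1, 0], [0, 0, 0]], [[1, 1, 0], [0, 0, 0]], [[1, 1, 0], [0, 0, 0]], [[1, 1, 0], [0, 0, 0]], [[1, 0, 0], [0, 0, 0]], [[1, 0, 0], [0, 0, 0]], [[1, 0, 0], [0, 0, 0]], [[1, 0, 0], [0, 0, 0]]])

```text
time: 2.6
tool_pos: [0.3883, -0.211, 0.4014]
tool_rot: [-3.141, -0.0, 1.569]
contact_force: [0.0, 0.7, -0.2]
opening: 0.0004
grip_force: 0.0
```

Request:
send_rows(plan=[[[1, 1, 0], [0, 0, 0]], [[1, 0, 0], [0, 0, 0]], [[1, 0, 0], [0, 0, 0]], [[1, 0, 0], [0, 0, 0]], [[1, 0, 0], [0, 0, 0]], [[1, 0, 0], [0, 0, 0]], [[1, 0, 0], [0, 0, 0]], [[1, 0, 0], [0, 0, 0]], [[0, 0, 0], [0, 0, 0]], [[0, 0, 0], [0, 0, 0]]])

```text
time: 3.85
tool_pos: [0.4138, -0.0123, 0.4015]
tool_rot: [-3.141, 0.0, 1.569]
contact_force: [0.9, 0.0, -0.7]
opening: 0.0004
grip_force: 0.0
```

```bash
python3 - <<'E'
from h import *
o=robot.observe();print(o["time"],o["tool_pos"],o["tool_rot"],o["contact_force"])
a=shot("wrist");cv2.imwrite("pics/c.png",a[0]);np.savez("c.npz",im=a[0],P=a[2],K=a[3],R=a[4],t=a[5])
print(-a[4].T@a[5],a[4])
E
```

```text
3.85 [ 0.41377992 -0.01234511  0.40152244] [-3.14117267e+00  4.53266913e-04  1.56940794e+00] [ 0.87573518  0.02854853 -0.73558858]
[0.41267679 0.05773904 0.55872015] [[ 9.99999203e-01 -7.67340598e-04 -1.00236588e-03]
 [-4.77475711e-04 -9.64968922e-01  2.62363777e-01]
 [-1.16857430e-03 -2.62363089e-01 -9.64968520e-01]]
```

View pics/c.png

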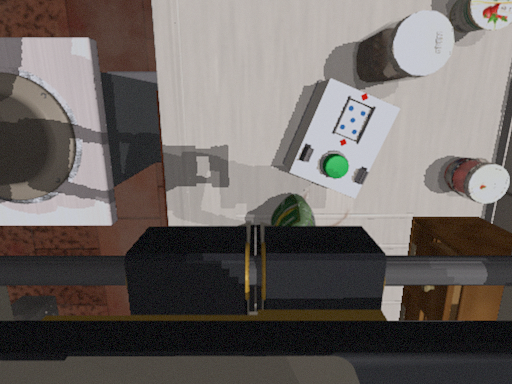

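Wrist view: box top with 5 blue dots up (352,120), red diamonds (365,97) and (343,142), button (336,166), bottle (293,215). 5 → 6 → red: two presses.

```bash
python3 - <<'E'
from h import *
z=np.load("c.npz");im,P,K,R,t=z["im"],z["P"],z["K"],z["R"],z["t"]
H=cv2.cvtColor(im,cv2.COLOR_BGR2HSV);h,s,v=H[...,0],H[...,1],H[...,2]
u=np.mgrid[:384,:512][1];w=np.mgrid[:384,:512][0]
roi=(u>280)&(u<405)&(w>75)&(w<200)
m=roi&((h<8)|(h>172))&(s>150)&(v>80)
n,l,st,c=cv2.connectedComponentsWithStats(m.astype(np.uint8))
ds=[ray(K,R,t,*c[i],.085) for i in range(1,n) if st[i,4]>8];print(c[1:],st[1:,4],ds)
g=roi&(h>45)&(h<75)&(s>120)&(v>60);gt=g&(abs(P[...,2]-.112)<.004)
p=P[gt];print("btn",p.mean(0),cv2.minEnclosingCircle((p[:,:2]*1000).astype(np.float32)),(P[gt][:,2]).mean())
b=roi&(abs(P[...,2]-.085)<.005)
cs,_=cv2.findContours(b.astype(np.uint8),cv2.RETR_EXTERNAL,cv2.CHAIN_APPROX_NONE)
k=max(cs,key=cv2.contourArea)[:,0]
q=np.array([ray(K,R,t,*x,.085)[:2]*1000 for x in k],np.float32)
r=cv2.minAreaRect(q);print(r)
bo=(P[...,2]>.1)&(P[...,2]<.25)&(u>265)&(u<320)&(w>190)&(w<228);pp=P[bo]
print("bottle",pp.min(0),pp.max(0))
j=(P[...,2]>.13)&(P[...,2]<.2)&(u>350)&(u<460)&(w<85);print("jar",P[j].min(0),P[j].max(0))
a=shot("top");H=cv2.cvtColor(a[0],cv2.COLOR_BGR2HSV);Q=a[2]
print(H[228,148],H[222,150],H[232,145])
g=(H[...,0]<20)&(H[...,1]>120)&(abs(u-148)<14)&(abs(w-228)<14);p=Q[g];print(len(p),p.mean(0),p[:,2].max(),cv2.minAreaRect((p[:,:2]*1000).astype(np.float32)))
rb=p[p[:,2]>.05];print(len(rb),rb.mean(0) if len(rb) else 0,cv2.minAreaRect((rb[:,:2]*1000).astype(np.float32)) if len(rb) else 0)
E
```

```text
[[364.          96.5       ]
 [342.61904762 142.        ]] [24 21] [array([0.56461716, 0.0658505 , 0.085     ]), array([0.53915126, 0.00252277, 0.085     ])]
btn [ 0.52580961 -0.02857506  0.1112777 ] ((525.8995361328125, -28.971839904785156), 16.110992431640625) 0.11127770424859748
((539.8121337890625, 3.8686141967773438), (143.53317260742188, 109.83023071289062), 68.23200225830078)
bottle [ 0.44792246 -0.12023576  0.10002919] [ 0.5011477  -0.09668594  0.14451905]
jar [0.56744143 0.08680659 0.13001162] [0.63762956 0.15559729 0.16395559]
[  9 161 125] [ 15 174 223] [ 14 177 222]
265 [0.4368902  0.32939579 0.05276025] 1.729806462476049 ((161.22300720214844, 230.55441284179688), (678.3883666992188, 68.84904479980469), 19.472087860107422)
59 [0.42784986 0.3215602  0.12055731] ((162.164306640625, 203.0439910888672), (661.0718994140625, 35.49458312988281), 23.960460662841797)
```

Request:
send_rows(plan=[[[-0.134, 0.9, 0.5], [0, 0, 0]], [[-0.134, 0.9, 0.5], [0, 0, 0]], [[-0.134, 0.9, 0.5], [0, 0, 0]], [[-0.134, 0.9, 0.5], [0, 0, 0]], [[-0.134, 0.9, 0.5], [0, 0, 0]], [[0, 0, 1], [0, 0, 0.081]], [[0, 0, 1], [0, 0, 0.081]], [[0, 0, 1], [0, 0, 0.08]], [[0, 0, 1], [0, 0, 0]], [[0, 0, 1], [0, 0, 0]]])

```text
time: 5.2
tool_pos: [0.5262, -0.0298, 0.2132]
tool_rot: [-3.141, 0.0, 1.188]
contact_force: [0.9, -0.6, -0.7]
opening: 0.0002
grip_force: 0.0
```

Request:
send_rows(plan=[[[0, 0, 1], [0, 0, 0]], [[0, 0, 1], [0, 0, 0]], [[0, 0, 1], [0, 0, 0]], [[0, 0, 0.5], [0, 0, 0]], [[0, 0, 0.2], [0, 0, 0]], [[0, 0, 0], [0, 0, 0]], [[0, 0, 0], [0, 0, 0]], [[0, 0, 0], [0, 0, 0]], [[0, 0, 0], [0, 0, 0]], [[0, 0, 0], [0, 0, 0]]])

```text
time: 6.45
tool_pos: [0.5263, -0.0288, 0.1219]
tool_rot: [3.141, 0.0, 1.189]
contact_force: [-0.4, 0.4, -0.1]
opening: 0.0005
grip_force: 0.0
```

Request:
send_rows(plan=[[[0, 0, 0.4], [0, 0, 0]], [[0, 0, 0.3], [0, 0, 0]], [[0, 0, 0.2], [0, 0, 0]], [[0, 0, 0.1], [0, 0, 0]], [[0, 0, 0.08], [0, 0, 0]], [[0, 0, 0.06], [0, 0, 0]], [[0, 0, 0], [0, 0, 0]], [[0, 0, 0], [0, 0, 0]], [[0, 0, 0], [0, 0, 0]], [[0, 0, 0], [0, 0, 0]]])

```text
time: 7.7
tool_pos: [0.5265, -0.0289, 0.0946]
tool_rot: [3.14, -0.0, 1.189]
contact_force: [-2.1, 0.9, 13.9]
opening: 0.0003
grip_force: 6.6
```

Request:
send_rows(plan=[[[0, 0, -0.3], [0, 0, 0]], [[0, 0, -0.4], [0, 0, 0]], [[0, 0, -0.44], [0, 0, 0]], [[0, 0, 0], [0, 0, 0]], [[0, 0, 0], [0, 0, 0]], [[0, 0, 0], [0, 0, 0]], [[0, 0, 0], [0, 0, 0]], [[0, 0, 0], [0, 0, 0]], [[0, 0, 0], [0, 0, 0]], [[0, 0, 0], [0, 0, 0]]])

```text
time: 8.95
tool_pos: [0.5263, -0.0289, 0.1217]
tool_rot: [3.142, 0.0, 1.189]
contact_force: [-1.3, 0.5, 0.3]
opening: 0.0001
grip_force: 0.0
```

```bash
python3 - <<'E'
from h import *
a=shot("wrist");cv2.imwrite("pics/d.png",a[0])
E
```

```text
(no output)
```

View pics/d.png

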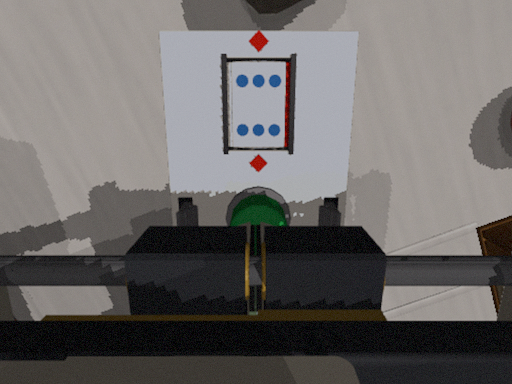

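The drum shows 6 dots (258,105), with the red face next on the right (+x) at (290,105). One more press.

Request:
send_rows(plan=[[[0, 0, 0.4], [0, 0, 0]], [[0, 0, 0.3], [0, 0, 0]], [[0, 0, 0.2], [0, 0, 0]], [[0, 0, 0.1], [0, 0, 0]], [[0, 0, 0.08], [0, 0, 0]], [[0, 0, 0.06], [0, 0, 0]], [[0, 0, 0], [0, 0, 0]], [[0, 0, 0], [0, 0, 0]], [[0, 0, 0], [0, 0, 0]], [[0, 0, 0], [0, 0, 0]]])

```text
time: 10.25
tool_pos: [0.5266, -0.0289, 0.0946]
tool_rot: [3.14, -0.0, 1.189]
contact_force: [-3.1, -0.6, 14.0]
opening: 0.0002
grip_force: 6.6
```

Request:
send_rows(plan=[[[0, 0, -0.3], [0, 0, 0]], [[0, 0, -0.4], [0, 0, 0]], [[0, 0, -0.44], [0, 0, 0]], [[0, 0, -1], [0, 0, 0]], [[0, 0, -1], [0, 0, 0]], [[0, 0, -1], [0, 0, 0]], [[0, 0, -1], [0, 0, 0]], [[0, 0, -1], [0, 0, 0]], [[0, 0, -1], [0, 0, 0]], [[0, 0, 0], [0, 0, 0]]])

```text
time: 11.5
tool_pos: [0.5269, -0.0289, 0.2735]
tool_rot: [3.138, -0.001, 1.189]
contact_force: [0.3, -0.0, -0.8]
opening: 0.0008
grip_force: 0.0
```

```bash
python3 - <<'E'
from h import *
a=shot("wrist");cv2.imwrite("pics/e.png",a[0])
K,R,t=a[3:];
# guard from the top view depth
b=shot("top");H=cv2.cvtColor(b[0],cv2.COLOR_BGR2HSV);w,u=np.mgrid[:384,:512]
g=(H[...,0]>4)&(H[...,0]<20)&(H[...,1]>120)&(abs(u-148)<14)&(abs(w-228)<14)&(b[1]>1)&(b[2][...,2]>.01)&(b[2][...,2]<.1)
p=b[2][g];print(len(p),p.mean(0),p[:,2].max(),cv2.minAreaRect((p[:,:2]*1000).astype(np.float32)))
E
```

```text
241 [0.442128   0.33185852 0.04238729] 0.07483339785949174 ((444.5849304199219, 332.6208190917969), (51.235694885253906, 65.92578887939453), 73.64454650878906)
```

View pics/e.png

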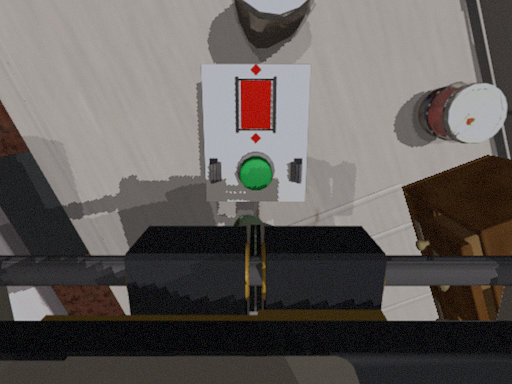

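Red is up (256,104). Moving over to the guard.

Request:
send_rows(plan=[[[0.968, -0.86, -0.1], [0, 0, 0]], [[0.968, -0.86, -0.1], [0, 0, 0]], [[0.968, -0.86, -0.1], [0, 0, 0]], [[0.968, -0.86, -0.1], [0, 0, 0]], [[0.968, -0.86, -0.1], [0, 0, 0]], [[0.968, -0.86, -0.1], [0, 0, 0]], [[0.968, -0.86, -0.1], [0, 0, 0]], [[0.968, -0.86, -0.1], [0, 0, 0]], [[0.968, -0.86, -0.1], [0, 0, 0]], [[0.968, -0.86, -0.1], [0, 0, 0]]], gripper=1)

```text
time: 12.85
tool_pos: [0.4158, 0.2765, 0.2953]
tool_rot: [-3.14, 0.002, 1.189]
contact_force: [-0.3, 0.0, -0.4]
opening: 0.091
grip_force: 0.0
```

Request:
send_rows(plan=[[[0, 0, 0], [0, 0, 0]], [[0, 0, 0], [0, 0, 0]], [[0, 0, 0], [0, 0, 0]], [[0, 0, 0], [0, 0, 0]], [[0, 0, 0], [0, 0, 0]], [[0, 0, 0], [0, 0, 0]], [[0, 0, 0], [0, 0, 0]], [[0, 0, 0], [0, 0, 0]], [[0, 0, 0], [0, 0, 0]], [[0, 0, 0], [0, 0, 0]]])

```text
time: 14.1
tool_pos: [0.4169, 0.2759, 0.2967]
tool_rot: [3.142, 0.0, 1.189]
contact_force: [0.1, 0.4, 0.4]
opening: 0.0916
grip_force: 0.0
```

```bash
python3 - <<'E'
from h import *
o=robot.observe();print(o["time"],o["tool_pos"],o["tool_rot"],o["opening"],o["qpos"])
im,d,P,K,R,t=shot("wrist");cv2.imwrite("pics/f.png",im)
H=cv2.cvtColor(im,cv2.COLOR_BGR2HSV)
g=(H[...,0]>4)&(H[...,0]<20)&(H[...,1]>150)&(H[...,2]>60)&(d>0)&(P[...,2]>.003)&(P[...,2]<.09)
g[225:]=0
n,l,st,c=cv2.connectedComponentsWithStats(g.astype(np.uint8));i=1+st[1:,4].argmax();g=l==i
print(st[i],c[i])
def rect(m,nm):
    p=P[m];print(nm,len(p),p.mean(0).round(4),cv2.minAreaRect((p[:,:2]*1000).astype(np.float32)))
rect(g&(P[...,2]>.0635),"ribtop");rect(g,"all");rect(g&(abs(P[...,2]-.036)<.004),"captop")
E
```

```text
14.1 [0.41685867 0.27585368 0.29666795] [3.14155088e+00 8.14478961e-05 1.18925390e+00] 0.09164304767987977 [ 4.31200126e-01  2.48600700e-01  1.46158298e+00 -8.71798136e-05
  1.43143939e+00  8.12754665e-01]
[ 231   83   61   48 2189] [261.1219735  106.37368661]
ribtop 418 [0.4478 0.3332 0.0652] ((447.71392822265625, 333.02874755859375), (43.11771774291992, 13.278777122497559), 76.62203216552734)
all 2189 [0.4469 0.3339 0.0393] ((447.3691101074219, 333.2996826171875), (51.3402214050293, 78.50416564941406), 75.18480682373047)
captop 1567 [0.4474 0.3339 0.0354] ((447.8127746582031, 333.12872314453125), (51.352081298828125, 61.92762756347656), 75.40719604492188)
```

View pics/f.png

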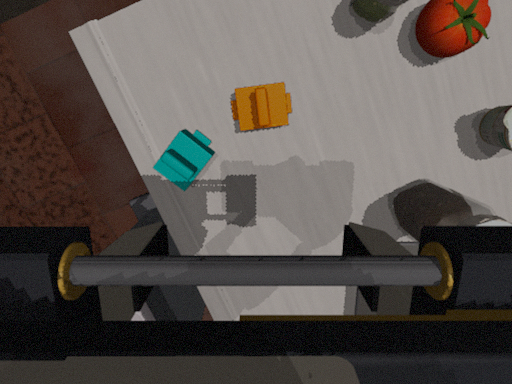

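Orange guard at (261,106), turquoise at (185,158); going down to grip the orange one's rib.

Request:
send_rows(plan=[[[0.86, 0.095, 1], [0, 0, 0]], [[0.86, 0.095, 1], [0, 0, 0]], [[0.86, 0.095, 1], [0, 0, 0]], [[0, 0, 1], [0, 0, -0.08]], [[0, 0, 1], [0, 0, 0]], [[0, 0, 1], [0, 0, 0]], [[0, 0, 1], [0, 0, 0]], [[0, 0, 1], [0, 0, 0]], [[0, 0, 0], [0, 0, 0]], [[0, 0, 0], [0, 0, 0]]], gripper=0.1)

```text
time: 15.4
tool_pos: [0.4481, 0.3333, 0.0976]
tool_rot: [3.141, -0.001, 1.315]
contact_force: [-0.7, 0.1, 0.4]
opening: 0.0505
grip_force: 0.0
```

Request:
send_rows(plan=[[[0, 0, 0.8], [0, 0, 0]], [[0, 0, 0.8], [0, 0, 0]], [[0, 0, 0.5], [0, 0, 0]], [[0, 0, 0.2], [0, 0, 0]], [[0, 0, 0], [0, 0, 0]], [[0, 0, 0], [0, 0, 0]], [[0, 0, 0], [0, 0, 0]], [[0, 0, 0], [0, 0, 0]], [[0, 0, 0], [0, 0, 0]], [[0, 0, 0], [0, 0, 0]]])

```text
time: 16.65
tool_pos: [0.4475, 0.333, 0.0392]
tool_rot: [3.142, 0.0, 1.315]
contact_force: [0.5, 0.8, -1.2]
opening: 0.0505
grip_force: 0.0
```

Request:
send_rows(plan=[[[0, 0, 0], [0, 0, 0]], [[0, 0, 0], [0, 0, 0]], [[0, 0, 0], [0, 0, 0]], [[0, 0, 0], [0, 0, 0]], [[0, 0, 0], [0, 0, 0]], [[0, 0, 0], [0, 0, 0]], [[0, 0, -0.5], [0, 0, 0]], [[0, 0, -1], [0, 0, 0]], [[0, 0, -1], [0, 0, 0]], [[0, 0, -1], [0, 0, 0]]], gripper=-1, force=40)

```text
time: 17.9
tool_pos: [0.4474, 0.333, 0.1283]
tool_rot: [3.141, -0.0, 1.315]
contact_force: [0.3, -1.0, -0.5]
opening: 0.0133
grip_force: 40.0
```

Request:
send_rows(plan=[[[0, 0, -1], [0, 0, 0]], [[0, 0, -1], [0, 0, 0.04]], [[0, 0, -1], [0, 0, 0.04]], [[0, 0, -1], [0, 0, 0]], [[0, 0, -1], [0, 0, 0]], [[0, 0, -0.7], [0, 0, 0]], [[-0.7, 0.5, 0], [0, 0, 0]], [[-0.943, 0.64, 0], [0, 0, 0]], [[-0.943, 0.64, 0], [0, 0, 0]], [[-0.943, 0.64, 0], [0, 0, 0]]])

```text
time: 19.15
tool_pos: [0.4706, 0.2277, 0.27]
tool_rot: [3.141, -0.0, 1.189]
contact_force: [-1.4, -0.3, -1.2]
opening: 0.0139
grip_force: 40.0
```

Request:
send_rows(plan=[[[-0.943, 0.64, 0], [0, 0, 0]], [[-0.943, 0.64, 0], [0, 0, 0]], [[-0.943, 0.64, 0], [0, 0, 0]], [[-0.943, 0.64, 0], [0, 0, 0]], [[-0.943, 0.64, 0], [0, 0, 0]], [[-0.943, 0.64, 0], [0, 0, 0]], [[-0.943, 0.64, 0], [0, 0, 0]], [[-0.7, 0.5, 0], [0, 0, 0]], [[-0.5, 0.29, 0.4], [0, 0, 0]], [[0, 0, 0.4], [0, 0, 0]]])

```text
time: 20.4
tool_pos: [0.5202, -0.0019, 0.2485]
tool_rot: [-3.141, 0.0, 1.188]
contact_force: [-0.7, -0.2, -2.0]
opening: 0.014
grip_force: 40.0
```

Request:
send_rows(plan=[[[0, 0, 0.5], [0, 0, 0]], [[0, 0, 0.5], [0, 0, 0]], [[0, 0, 0.4], [0, 0, 0]], [[0, 0, 0.2], [0, 0, 0]], [[0, 0, 0], [0, 0, 0]], [[0, 0, 0], [0, 0, 0]], [[0, 0, 0], [0, 0, 0]], [[0, 0, 0], [0, 0, 0]], [[0, 0, 0], [0, 0, 0]], [[0, 0, 0], [0, 0, 0]]])

```text
time: 21.65
tool_pos: [0.5205, -0.0015, 0.2093]
tool_rot: [3.141, 0.0, 1.189]
contact_force: [1.1, -0.1, -0.7]
opening: 0.0137
grip_force: 40.0
```

```bash
python3 - <<'E'
from h import *
o=robot.observe();print(o["time"],o["tool_pos"],o["tool_rot"],o["opening"])
im,d,P,K,R,t=shot("wrist");cv2.imwrite("pics/g.png",im)
H=cv2.cvtColor(im,cv2.COLOR_BGR2HSV);h,s,v=cv2.split(H)
m=((h<4)|(h>174))&(s>150)&(v>80)&(d>0)&(abs(P[...,2]-.085)<.01);m[225:]=0
n,l,st,c=cv2.connectedComponentsWithStats(m.astype(np.uint8))
for i in range(1,n):
    if st[i,4]>20: print(st[i],c[i],ray(K,R,t,*c[i],.085),P[l==i].mean(0))
x=np.array([np.cos(-.381),np.sin(-.381)])
g=(h>4)&(h<20)&(s>150)&(v>60)&(d>0)&(P[...,2]>.08)&(P[...,2]<.3);g[300:]=0
p=P[g];print(len(p),p.min(0),p.max(0))
y=np.array([-x[1],x[0]]);T=o["tool_pos"]
q=np.c_[(p[:,:2]-T[:2])@x,(p[:,:2]-T[:2])@y];print(np.percentile(q,[0.5,99.5],axis=0),"guard rel TCP in reminder axes")
E
```

```text
21.65 [ 0.52046541 -0.00147116  0.20925942] [3.14142380e+00 3.93478517e-05 1.18911324e+00] 0.013663402031757343
[271  85  11  12  72] [275.93055556  90.875     ] [0.56483375 0.06583879 0.085     ] [0.56483358 0.06583578 0.08498071]
[ 258  104   36   57 1829] [274.85073811 131.05303445] [0.55228741 0.03551712 0.085     ] [0.55233351 0.03489083 0.0803727 ]
[270 166  11   9  55] [274.92727273 170.69090909] [0.54003302 0.00326762 0.085     ] [0.54003377 0.00329627 0.08514261]
7373 [ 0.46208952 -0.10375709  0.08006584] [0.56079202 0.03656691 0.29722653]
[[-0.03994356 -0.01714298]
 [ 0.03763497  0.03201195]] guard rel TCP in reminder axes
```

View pics/g.png

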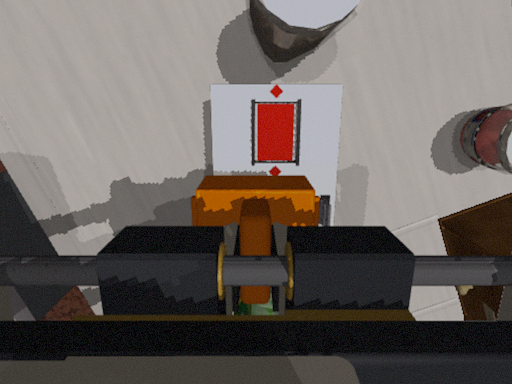

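```bash
python3 - <<'E'
from h import *
im,d,P,K,R,t=shot("wrist")
h,s,v=cv2.split(cv2.cvtColor(im,cv2.COLOR_BGR2HSV));T=robot.observe()["tool_pos"]
a=-.381;x=np.array([np.cos(a),np.sin(a)]);y=np.array([-x[1],x[0]])
g=(h>4)&(h<20)&(s>150)&(v>60)&(d>0);g[226:]=0
Q=np.dstack([(P[...,:2]-T[:2])@x,(P[...,:2]-T[:2])@y,P[...,2]-T[2]])
for lo,hi in [(-.008,.003),(-.03,-.010),(-.045,-.033)]:
    q=Q[g&(Q[...,2]>lo)&(Q[...,2]<hi)]
    if len(q): print(lo,len(q),np.percentile(q,[1,50,99],axis=0).round(4).tolist())
E
```

```text
-0.008 3654 [[-0.0312, 0.0074, -0.0074], [-0.0011, 0.019, -0.0038], [0.0293, 0.0266, -0.0001]]
-0.03 887 [[-0.0308, 0.0261, -0.0293], [-0.0011, 0.0264, -0.0191], [0.0283, 0.0268, -0.0102]]
-0.045 456 [[-0.0408, -0.0048, -0.0379], [-0.0039, 0.0113, -0.0349], [0.0385, 0.0266, -0.0331]]
```

Request:
send_rows(plan=[[[-0.3, 0.2, 0], [0, 0, 0]], [[-0.4, 0.3, 0], [0, 0, 0]], [[-0.244, 0.156, 0], [0, 0, 0]], [[0, 0, 0], [0, 0, 0]], [[0, 0, 0.6], [0, 0, 0]], [[0, 0, 0.6], [0, 0, 0]], [[0, 0, 0.5], [0, 0, 0]], [[0, 0, 0.1], [0, 0, 0]], [[0, 0, 0], [0, 0, 0]], [[0, 0, 0], [0, 0, 0]]])

```text
time: 23.0
tool_pos: [0.5272, -0.0295, 0.1647]
tool_rot: [3.141, -0.0, 1.189]
contact_force: [0.2, -1.2, -0.6]
opening: 0.0134
grip_force: 40.0
```

```bash
python3 - <<'E'
from h import *
im,d,P,K,R,t=shot("wrist")
h,s,v=cv2.split(cv2.cvtColor(im,cv2.COLOR_BGR2HSV));T=robot.observe()["tool_pos"];print(T)
a=-.381;x=np.array([np.cos(a),np.sin(a)]);y=np.array([-x[1],x[0]]);S=np.array([.5266,-.0289])
Q=np.dstack([(P[...,:2]-S)@x,(P[...,:2]-S)@y,P[...,2]])
g=(h>4)&(h<20)&(s>150)&(v>60)&(d>0);g[226:]=0
q=Q[g&(abs(Q[...,2]-T[2]+.0038)<.006)];print("cap rel seat",np.percentile(q,[1,50,99],axis=0).round(4).tolist())
k=(s<90)&(v<110)&(d>0)&(Q[...,2]>.09)&(Q[...,2]<.112)&(abs(Q[...,1])<.02)&(abs(Q[...,0])<.06)
for sg in(-1,1):
    q=Q[k&(Q[...,0]*sg>0.03)]
    if len(q): print("hook",sg,len(q),np.percentile(q,[2,50,98],axis=0).round(4).tolist())
cv2.imwrite("pics/i.png",im)
E
```

```text
[ 0.52718881 -0.02950475  0.16468677]
cap rel seat [[-0.0304, 0.007, 0.1553], [-0.0003, 0.019, 0.1608], [0.0302, 0.0263, 0.164]]
hook -1 55 [[-0.0461, -0.0094, 0.0906], [-0.045, 0.0088, 0.1048], [-0.0426, 0.0098, 0.1064]]
hook 1 127 [[0.0426, -0.0095, 0.0913], [0.0454, 0.0055, 0.1053], [0.047, 0.0097, 0.1071]]
```

View pics/i.png

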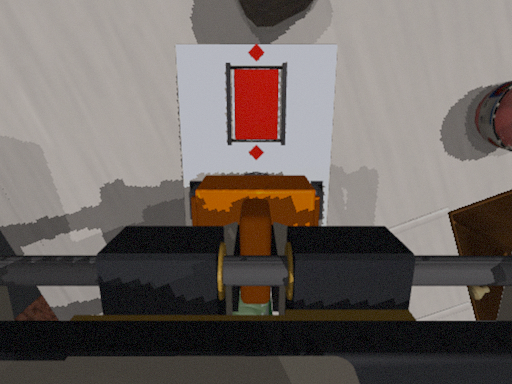

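Centred between the hooks at (195,190) and (318,190). Pushing down.

Request:
send_rows(plan=[[[0, 0, 0.4], [0, 0, 0]], [[0, 0, 0.25], [0, 0, 0]], [[0, 0, 0.2], [0, 0, 0]], [[0, 0, 0.2], [0, 0, 0]], [[0, 0, 0.2], [0, 0, 0]], [[0, 0, 0.15], [0, 0, 0]], [[0, 0, 0.1], [0, 0, 0]], [[0, 0, 0.08], [0, 0, 0]], [[0, 0, 0], [0, 0, 0]], [[0, 0, 0], [0, 0, 0]]], force=60)

```text
time: 24.3
tool_pos: [0.5267, -0.0294, 0.1245]
tool_rot: [-3.141, 0.0, 1.189]
contact_force: [-0.1, -1.0, -0.4]
opening: 0.0137
grip_force: 60.0
```

Request:
send_rows(plan=[[[0, 0, 0.03], [0, 0, 0]], [[0, 0, 0.03], [0, 0, 0]], [[0, 0, 0.03], [0, 0, 0]], [[0, 0, 0], [0, 0, 0]], [[0, 0, 0], [0, 0, 0]], [[0, 0, 0], [0, 0, 0]], [[0, 0, 0], [0, 0, 0]], [[0, 0, 0], [0, 0, 0]], [[0, 0, 0], [0, 0, 0]], [[0, 0, 0], [0, 0, 0]]])

```text
time: 25.55
tool_pos: [0.5269, -0.0294, 0.1241]
tool_rot: [3.14, -0.0, 1.189]
contact_force: [-4.5, 0.7, 13.7]
opening: 0.0136
grip_force: 60.0
```

Request:
send_rows(plan=[[[0, 0, 0.03], [0, 0, 0]], [[0, 0, 0], [0, 0, 0]], [[0, 0, -0.06], [0, 0, 0]], [[0, 0, -0.05], [0, 0, 0]], [[0, 0, 0], [0, 0, 0]], [[0, 0, 0], [0, 0, 0]], [[0, 0, 0], [0, 0, 0]], [[0, 0, 0], [0, 0, 0]], [[0, 0, 0], [0, 0, 0]], [[0, 0, 0], [0, 0, 0]]])

```text
time: 26.8
tool_pos: [0.5269, -0.0295, 0.1244]
tool_rot: [3.142, 0.0, 1.189]
contact_force: [0.0, -0.3, -1.1]
opening: 0.0136
grip_force: 60.0
```

Request:
send_rows(plan=[[[0, 0, 0], [0, 0, 0]], [[0, 0, 0], [0, 0, 0]], [[0, 0, 0], [0, 0, 0]], [[0, 0, 0], [0, 0, 0]], [[0, 0, -0.3], [0, 0, 0]], [[0, 0, -0.6], [0, 0, 0]], [[0, 0, -1], [0, 0, 0]], [[0, 0, -1], [0, 0, 0]], [[0, 0, -1], [0, 0, 0]], [[0, 0, -1], [0, 0, 0]]], gripper=0)

```text
time: 28.05
tool_pos: [0.5269, -0.0295, 0.2491]
tool_rot: [3.14, -0.0, 1.189]
contact_force: [-0.2, -1.0, -0.5]
opening: 0.0458
grip_force: 0.0
```

Request:
send_rows(plan=[[[0, 0, -1], [0, 0, 0]], [[0, 0, -1], [0, 0, 0]], [[-1, 0, 0], [0, 0, 0]], [[-1, 0, 0], [0, 0, 0]], [[-1, 0, 0], [0, 0, 0]], [[0, 0, 0], [0, 0, 0]], [[0, 0, 0], [0, 0, 0]], [[0, 0, 0], [0, 0, 0]], [[0, 0, 0], [0, 0, 0]], [[0, 0, 0], [0, 0, 0]]])

```text
time: 29.3
tool_pos: [0.499, -0.0987, 0.2969]
tool_rot: [-3.141, 0.0, 1.19]
contact_force: [-0.8, -0.0, 0.4]
opening: 0.0457
grip_force: 0.0
```

```bash
python3 - <<'E'
from h import *
im,d,P,K,R,t=shot("wrist")
h,s,v=cv2.split(cv2.cvtColor(im,cv2.COLOR_BGR2HSV))
a=-.381;x=np.array([np.cos(a),np.sin(a)]);y=np.array([-x[1],x[0]]);S=np.array([.5266,-.0289])
Q=np.dstack([(P[...,:2]-S)@x,(P[...,:2]-S)@y,P[...,2]])
g=(h>4)&(h<20)&(s>150)&(v>60)&(d>0)&(abs(Q[...,0])<.05)&(abs(Q[...,1])<.04)
for z in(.1515,.121,.09):
    q=Q[g&(abs(Q[...,2]-z)<.005)]
    if len(q):print(z,len(q),np.percentile(q,[1,50,99],axis=0).round(4).tolist())
k=(s<90)&(v<110)&(d>0)&(Q[...,2]>.09)&(Q[...,2]<.112)&(abs(Q[...,1])<.02)&(abs(Q[...,0])<.06)
for sg in(-1,1):
    q=Q[k&(Q[...,0]*sg>0.03)]
    if len(q): print("hook",sg,len(q),np.percentile(q,[2,50,98],axis=0).round(4).tolist())
cv2.imwrite("pics/j.png",cv2.resize(im[:240,120:420],None,fx=2.5,fy=2.5))
E
```

```text
0.1515 786 [[-0.0073, -0.0217, 0.1471], [0.0, 0.0003, 0.1501], [0.0064, 0.0215, 0.1519]]
0.121 2396 [[-0.0309, -0.0252, 0.1187], [-0.0087, -0.0001, 0.1204], [0.0296, 0.0249, 0.1221]]
0.09 171 [[-0.0396, -0.0122, 0.0854], [0.0012, -0.0006, 0.0895], [0.0378, 0.0292, 0.0939]]
hook -1 194 [[-0.0454, -0.0099, 0.0938], [-0.0412, -0.0007, 0.1016], [-0.0369, 0.009, 0.1068]]
hook 1 208 [[0.0374, -0.0099, 0.0927], [0.042, -0.0002, 0.1008], [0.0465, 0.0089, 0.1068]]
```

View pics/j.png

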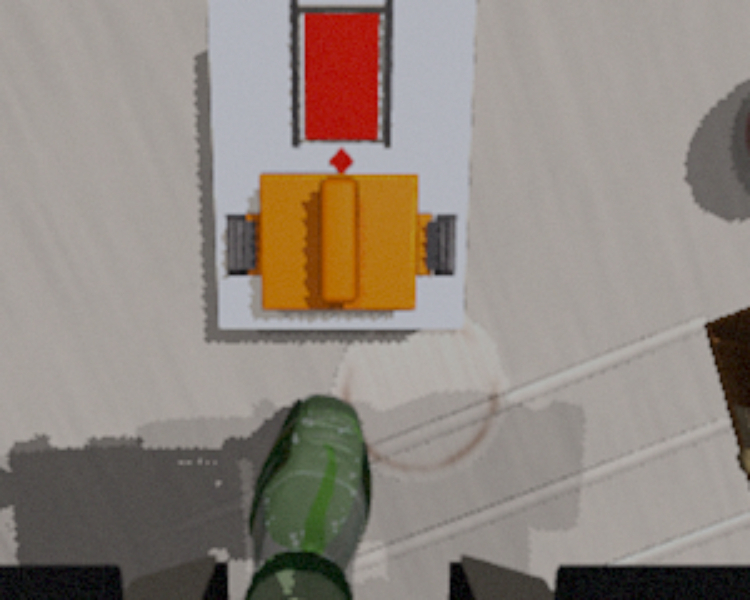

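The red face is up, the guard is level on its seat (top at z 0.1205), both hooks (242,245) and (441,245) are upright over its flanges, and the bottle is standing clear.

```bash
python3 -c "
from cell import robot
print(robot.hand_in())"
```

```text
the job is handed in; nothing more can be done
None
```

I pressed the button twice to bring the red face up, clipped the orange guard over it under both hooks, let go, and handed the job in at about 29 s, with the bottle, jar and mug not touched.

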